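Put the desk things back in their trays

ROBOT

A 6-joint arm with a two-finger parallel gripper is mounted at the origin on the work surface. World frame = base frame: x ahead of the robot, y to its left, z up, the work surface at z = 0. Lengths are in m, angles in rad, forces in N, time in s.
With the tool pointing down it reaches from about 0.225 to 0.875 m from the base axis. Payload 3.4 kg.
Tool frame: the origin (TCP) lies at the very end of the fingers, on their centre line; the grasp point (between the pads) lies 19 mm behind it; z points along the fingers, y is the line along which they close (so a half turn about z gives the same grasp; the last joint's range is limited). The gripper opens to 85 mm and grips with 20 to 120 N. Pads are 22 mm wide; open, the fingers measure 114 mm over their backs; the gripper's body (76 mm by 85 mm) begins 54 mm behind the grasp point. The pads swing forward as they close: fully open they stand 13 mm farther back than shut.
Start: joints at [1.063, 0.276, 1.505, -0, 1.361, -0.121], TCP at [0.217, 0.533, 0.211] pointing down, gripper open.
Joint ranges: [-2.89, 2.89], [-0.75, 2.08], [0.22, 2.7], [-1.18, 4.32], [0.11, 2.71], [-2.7, 2.7]. Speed limits (rad/s): [2.57, 2.57, 3.14, 3.14, 3.14, 3.14].

INTERFACE

Orientations are given as a unit quaternion [w, x, y, z].
In Python, from rig import manip, eyes gives the robot as it stands.
- The arm moves only by the tool servo_tool, never from a script. Its argument "series" is text: rows parted by semicolons, each of 7 numbers parted by spaces: the shift along the tool's x, y, z in m, then the turn, a rotation vector about the tool's x, y, z in degrees, then the closure, from 0 (fully open) to 1 (shut). In form: dx dy dz ax ay az fingers; .... A call has 1 to 5 rows; each row is the pose to reach, as a shift and turn from the pose commanded when the call began, along the tool's axes at that moment; what a row does not reach only later rows make up. A row lasts 1/10 s, in which the tool goes at most 50 mm and 8.59 degrees, less where a joint would pass 70% of its speed; a pose out of reach is approached as far as the arm can. A call with a gripper value outside its range is refused whole. The fingers move at their own pace and stop on an object; "squeeze" is the grip in N (left out, the last holds). Time passes only in rows, so rows that repeat a pose let the fingers close. It gives the time, the measured TCP pose, the force, the opening and the grip force at its end, in the units of the state.
- manip.get_state(): the state, without advancing time (a new reading comes with each control period).
- eyes.get_image(name): name is "scene" or "top" or "wrist"; returns the picture (420x560x3 uint8, red, green, blue); there is no depth.
- eyes.camera_info(name): a dict with "fx", "fy", "cx", "cy" (pixels), "eye" and "orientation" of the camera in the world. Camera axes: x right, y down, z forward; pixel columns grow to the right and rows downward; lengths in m; the calibration is good to about 2 mm. A picture is of the moment at which its call begins: read the wrist's pose just before it. camera_info takes no time and is no camera call; for the wrist camera it gives the pose at the moment of the call.
- manip.sign_off(): hands the job in; it is judged then, once.
The state is a dict: "clock": time; "qpos": joint angles; "qd": joint speeds; "effort": joint torques, N m; "position": TCP position; "ee_rot": TCP orientation; "contact_force": force on the tool from outside, world axes, zero at the start; "moment": the same for the moment, N m; "width": finger opening in m; "gripper_force": force on a finger pad.
Only numpy, scipy, OpenCV 4.12 (cv2) and the standard library are available. Lean on these libraries where they do the work, as an engineer would, in place of code of your own. Each camera call takes 0.05 s, during which the arm holds its last target. There are 200 camera calls.

TASK

Tidy the desk: put the stapler, the note box, the paper-clip pot and the glue stick each into the one wooden tray made for its shape and size - stapler in the long tray, note box in the square one, clip pot in the larger round one, glue stick in the smaller round one - so that each stands upright and flat on the felt, wholly inside the rim. Keep them upright on the way, and leave the computer mouse and the mug where they are.

Things in the scene. Friction and masses are not known exactly. Their poses are not given: they have to be found in the camera images.
- stapler: Desk stapler lying on its base: black base, steel middle, black top; 110 mm long (x) by 32 mm wide (y; the steel middle is 28 mm) by 46 mm high, about 160 g. Take it across its width near the middle. Loose, stands upright on the desk at the start. Origin: centre of the underside; z up. x runs along its length; either way round in the tray is fine.
- note_box: Square black note holder with a block of pale yellow paper notes showing on top: 56 x 56 mm; the black sides are 26 mm high, the paper (44 x 44 mm) rises to 34 mm; about 140 g. Loose, stands upright on the desk at the start. Origin: centre of the underside; z up. x and y are square to its sides; any quarter turn is fine.
- clip_pot: Round black pot with steel paper clips lying in its open top: 60 mm diameter, 42 mm high, about 120 g. Loose, stands upright on the desk at the start. Origin: centre of the underside; z up. Its yaw does not matter.
- glue_stick: Glue stick standing on end: white cylinder with black foot and black cap, 32 mm diameter, 72 mm high, about 50 g. Loose, stands upright on the desk at the start. Origin: centre of the underside; z up. Its yaw does not matter.
- long_tray: Long tray for the stapler. Fixed to the desk; its place varies. Wooden rim with grey felt floor. The felt (where things stand) is 4 mm above the desk, the rim 4 mm thick with its top 10 mm above the desk, so things must be lowered in from above. Origin: centre of the underside, on the desk; z up. Inside 126 mm (x) by 48 mm (y); outside 134 x 56 mm.
- square_tray: Square tray for the note box. Fixed to the desk; its place varies. Wooden rim with grey felt floor. The felt (where things stand) is 4 mm above the desk, the rim 4 mm thick with its top 10 mm above the desk, so things must be lowered in from above. Origin: centre of the underside, on the desk; z up. Inside 72 x 72 mm along x and y; outside 80 x 80 mm.
- large_round_tray: Larger round tray, for the clip pot. Fixed to the desk; its place varies. Wooden rim with grey felt floor. The felt (where things stand) is 4 mm above the desk, the rim 4 mm thick with its top 10 mm above the desk, so things must be lowered in from above. Origin: centre of the underside, on the desk; z up. Inside diameter 80 mm, outside 88 mm.
- small_round_tray: Smaller round tray, for the glue stick. Fixed to the desk; its place varies. Wooden rim with grey felt floor. The felt (where things stand) is 4 mm above the desk, the rim 4 mm thick with its top 10 mm above the desk, so things must be lowered in from above. Origin: centre of the underside, on the desk; z up. Inside diameter 52 mm, outside 60 mm.
- mouse: Bystander: grey computer mouse, 100 mm (x) by 58 mm by 30 mm high, loose. Leave it where it is. Origin: centre of the underside; z up.
- mug: Bystander: white ceramic mug, 72 mm across the rim, 80 mm high, its handle at +y reaching up to about 35 mm beyond the wall; loose. Leave it where it is. Origin: centre of the underside; z up.
Not all that is in view belongs to the job. Leave any green or purple look-alike of the note_box alone.

How it is judged:
By the outcome, as a careful person would: the job done as asked, in the order asked, and still so for the second after the job is handed in, with the robot touching nothing.
It also fails if it takes over 99 s, if anything falls off the work surface, if the arm or the gripper's body presses on something with over 40 N, if the wrist force passes 120 N, or if a joint passes its speed limit or range.

## Working session

There is one attempt and no reset: what is moved stays moved. The work goes in short steps, Python scripts to look and compute and a tool call to move; the robot and the scene stay as the last step left them, time stands still between calls to the robot, and variables do not carry over. Pictures are saved under pics/ and viewed, at most 17 in all, crops included, and the job is handed in when it is done.

Besides the shell and the picture viewer there is one more tool, called after "Emit:" by a JSON object that holds its "fn" and its "kwargs". servo_tool: Moves the arm, as the interface text tells. Its arguments: {"type":"object","properties":{"series":{"type":"string"},"squeeze":{"type":"number"}},"required":["series"]}

```bash
mkdir -p pics; ls
python3 - <<'E'
from rig import manip, eyes
import cv2
for n in ("top","scene"):
    cv2.imwrite(f"pics/{n}0.png",eyes.get_image(n)[:,:,::-1]); print(n,eyes.camera_info(n))
print(eyes.camera_info("wrist")); print(manip.get_state())
E
```

```text
pics
top {'fx': 518.5914899390166, 'fy': 518.5914899390166, 'cx': 284.6326964487762, 'cy': 212.99374739393627, 'eye': array([ 0.37985298, -0.0059788 ,  1.35729829]), 'orientation': array([ 0.03996527, -0.70124773,  0.71124521, -0.02801157])}
scene {'fx': 381.64878822376704, 'fy': 381.64878822376704, 'cx': 276.2210315780993, 'cy': 211.45563948573042, 'eye': array([ 0.89898659, -0.49347936,  0.69430928]), 'orientation': array([-0.35426273,  0.87881907,  0.29337834, -0.126902  ])}
{'fx': 305.2335197547617, 'fy': 305.2335197547617, 'cx': 278.7157852231615, 'cy': 204.41881361820998, 'eye': array([0.15621333, 0.55858694, 0.3731568 ]), 'orientation': array([0.10989224, 0.82225832, 0.55357997, 0.07324046])}
{'clock': 0.1, 'qpos': array([ 1.06299453e+00,  2.76527295e-01,  1.50600703e+00,  6.67109538e-06,
        1.36070526e+00, -1.21002803e-01]), 'qd': array([ 0.00056221, -0.00135027, -0.00252757, -0.0016126 ,  0.00073482,
        0.00012021]), 'effort': array([ 2.67488140e-03, -4.17694616e+01, -2.46405315e+01, -4.43292229e-04,
        5.77058803e-03,  6.03253238e-05]), 'position': array([0.21666105, 0.53207249, 0.20992859]), 'ee_rot': array([-2.57756604e-04,  1.92196740e-01,  9.81356069e-01, -7.82090755e-04]), 'contact_force': array([-0.12728558, -0.59860967, -1.15899119]), 'moment': array([ 0.00676212, -0.03549177, -0.07285927]), 'gripper_force': 0.0, 'width': 0.08524621067717811}
```

View pics/top0.png

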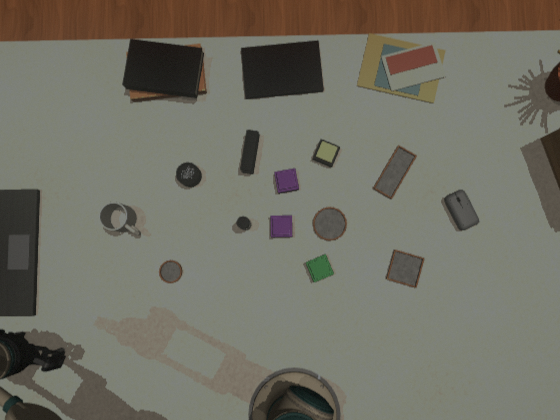

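View pics/scene0.png

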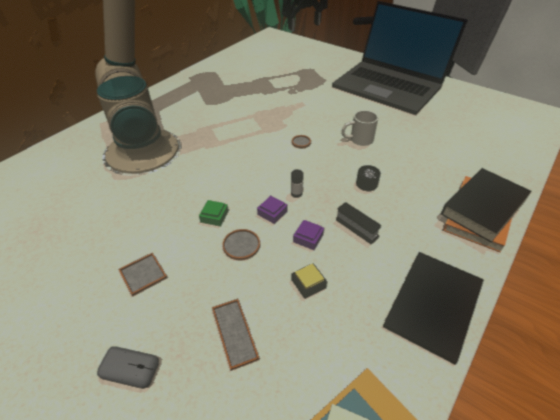

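The top view (image up = +x, left = +y) shows the stapler at (249,152), note box (326,153), pot (189,175) and glue stick (243,224). The trays are long (395,172), square (405,268), large round (330,224) and small round (171,272). The purple boxes and the green one are decoys.

```bash
cat > h.py <<'E'
from rig import manip, eyes
import cv2, numpy as np
from scipy.spatial.transform import Rotation as R
def rot(q): return R.from_quat(np.roll(q,-1))
def cast(px,z,c):
    px=np.atleast_2d(px).astype(float)
    d=np.c_[(px[:,0]-c['cx'])/c['fx'],(px[:,1]-c['cy'])/c['fy'],np.ones(len(px))]
    d=rot(c['orientation']).apply(d); e=c['eye']
    return (e+d*((z-e[2])/d[:,2])[:,None])[:,:2]
def blob(mask,at):
    """largest contour whose box contains/near at"""
    cs,_=cv2.findContours(mask.astype(np.uint8),cv2.RETR_EXTERNAL,cv2.CHAIN_APPROX_NONE)
    cs=[k for k in cs if cv2.contourArea(k)>40]
    return min(cs,key=lambda k:-cv2.pointPolygonTest(k,tuple(map(float,at)),True))
def rect(pts):
    (c,(w,h),a)=cv2.minAreaRect((pts*1000).astype(np.float32))
    if w<h: w,h,a=h,w,a+90
    return np.round([c[0]/1000,c[1]/1000],4),round(w,1),round(h,1),round((a+90)%180-90,1)
E
python3 - <<'E'
from h import *
im=cv2.imread("pics/top0.png"); c=eyes.camera_info("top")
lab=cv2.cvtColor(im,cv2.COLOR_BGR2LAB).astype(int)
bg=cv2.medianBlur(im,101); bl=cv2.cvtColor(bg,cv2.COLOR_BGR2LAB).astype(int)
d=np.abs(lab-bl).sum(2); m=d>45
vis=im.copy()
for n,p,z in [("stapler",(249,152),.023),("note",(326,153),.013),("pot",(189,175),.021),("glue",(243,224),.036),("long",(395,172),.01),("sq",(405,268),.01),("big",(330,224),.01),("small",(171,272),.01),("mouse",(461,210),.015),("mug",(117,217),.04),("purp1",(286,181),.013),("purp2",(281,226),.013),("green",(319,268),.013)]:
    k=blob(m,p); cv2.drawContours(vis,[k],-1,(0,0,255),1)
    print(n,rect(cast(k[:,0],z,c)))
hsv=cv2.cvtColor(im,cv2.COLOR_BGR2HSV)
k=blob((hsv[:,:,1]>70)&(hsv[:,:,0]<40)&(hsv[:,:,2]>110),(326,152)); print("paper",rect(cast(k[:,0],.034,c)))
cv2.imwrite("pics/v1.png",cv2.resize(vis[120:300,90:490],None,fx=2,fy=2,interpolation=cv2.INTER_NEAREST))
E
```

```text
stapler (array([0.6693, 0.1069]), 120.9, 38.3, -9.8)
note (array([ 0.6658, -0.093 ]), 63.9, 58.5, -23.5)
pot (array([0.6133, 0.2666]), 67.9, 60.9, 44.5)
glue (array([0.4827, 0.1218]), 38.3, 32.5, 44.4)
long (array([ 0.6142, -0.2726]), 136.4, 57.5, -31.6)
sq (array([ 0.3624, -0.2908]), 82.1, 80.7, 72.6)
big (array([ 0.481 , -0.0991]), 86.9, 86.2, -46.0)
small (array([0.3628, 0.3145]), 58.0, 57.5, -45.0)
mouse (array([ 0.51  , -0.4374]), 99.1, 66.7, 23.9)
mug (array([0.5105, 0.4642]), 63.7, 49.4, -28.5)
purp1 (array([0.5947, 0.0127]), 61.2, 59.2, -79.7)
purp2 (array([0.4748, 0.0258]), 59.9, 57.2, -0.6)
green (array([ 0.3658, -0.0695]), 60.6, 55.4, -67.7)
paper (array([ 0.6668, -0.0942]), 41.5, 41.0, 66.1)
```

View pics/v1.png

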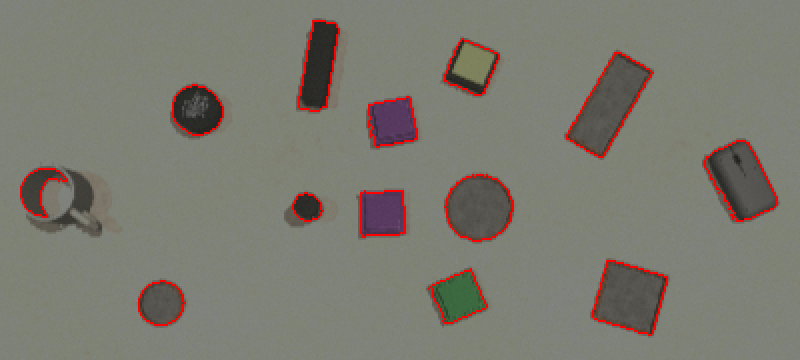

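The masks fit, and the measured sizes match the given ones. I'll do the objects in the stated order, using a helper that works out shifts in tool axes.

```bash
cat >> h.py <<'E'
def pose():
    s=manip.get_state(); return s['position'],rot(s['ee_rot'])
def down(yaw):  # tool z down, tool y along yaw (deg)
    y=np.radians(yaw); ty=np.array([np.cos(y),np.sin(y),0]); tz=np.array([0,0,-1.])
    return R.from_matrix(np.c_[np.cross(ty,tz),ty,tz])
def plan(*way):
    """each way = (x,y,z,yaw): one call's goal; prints shift mm->m & turn in tool axes at that call's start"""
    p,r=pose()
    for x,y,z,yaw in way:
        q=np.array([x,y,z]); g=down(yaw)
        print(np.round(r.inv().apply(q-p),3),np.round((r.inv()*g).as_rotvec(degrees=True),1),'dist',round(np.linalg.norm(q-p),3))
        p,r=q,g
E
python3 -c "
from h import *
plan((.37,.39,.2,80),(.53,.24,.18,80),(.669,.107,.11,80),(.669,.107,.011,80))"
```

```text
[-0.196 -0.074  0.01 ] [ -0.1  -0.  -12.2] dist 0.209
[-0.184 -0.12   0.02 ] [0. 0. 0.] dist 0.22
[-0.16  -0.107  0.07 ] [0. 0. 0.] dist 0.205
[0.    0.    0.099] [0. 0. 0.] dist 0.099
```

Emit:
{"fn": "servo_tool", "kwargs": {"series": "-0.196 -0.074 0.01 0 0 -12.2 0; -0.196 -0.074 0.01 0 0 -12.2 0; -0.196 -0.074 0.01 0 0 -12.2 0; -0.196 -0.074 0.01 0 0 -12.2 0; -0.196 -0.074 0.01 0 0 -12.2 0", "squeeze": 40}}

```text
clock: 0.6
position: [0.3734, 0.3866, 0.2001]
ee_rot: [0.0, 0.089, 0.996, -0.001]
contact_force: [-1.0, 0.4, 0.4]
width: 0.0851
gripper_force: 0.0
```

Emit:
{"fn": "servo_tool", "kwargs": {"series": "-0.184 -0.12 0.02 0 0 0 0; -0.184 -0.12 0.02 0 0 0 0; -0.184 -0.12 0.02 0 0 0 0; -0.184 -0.12 0.02 0 0 0 0; -0.184 -0.12 0.02 0 0 0 0"}}

```text
clock: 1.1
position: [0.5336, 0.2373, 0.1798]
ee_rot: [0.0, 0.088, 0.996, -0.001]
contact_force: [0.6, 0.6, -0.3]
width: 0.0853
gripper_force: 0.0
```

```bash
python3 -c "
from h import *
print(pose()[0])
plan((.669,.107,.13,80),(.669,.107,.011,80))"
```

```text
[0.5335882  0.23733481 0.17975279]
[-0.156 -0.104  0.05 ] [-0.1  0.  -0.1] dist 0.194
[0.    0.    0.119] [0. 0. 0.] dist 0.119
```

Emit:
{"fn": "servo_tool", "kwargs": {"series": "-0.156 -0.104 0.05 0 0 0 0; -0.156 -0.104 0.05 0 0 0 0; -0.156 -0.104 0.05 0 0 0 0; -0.156 -0.104 0.05 0 0 0 0; -0.156 -0.104 0.05 0 0 0 0"}}

```text
clock: 1.6
position: [0.6694, 0.1066, 0.1275]
ee_rot: [-0.001, 0.089, 0.996, -0.001]
contact_force: [-0.9, 0.2, 0.4]
width: 0.0853
gripper_force: 0.0
```

Run:
```python
from h import *
c=eyes.camera_info("wrist"); im=eyes.get_image("wrist")[:,:,::-1]; cv2.imwrite("pics/w1.png",im)
print(c); print(pose()[0]); plan((.669,.107,.011,80))
```

```text
{'fx': 305.2335197547617, 'fy': 305.2335197547617, 'cx': 278.7157852231615, 'cy': 204.41881361820998, 'eye': array([0.60523831, 0.1199063 , 0.29080473]), 'orientation': array([0.10151927, 0.76019532, 0.6362088 , 0.08387654])}
[0.66734319 0.1090088  0.12845567]
[-0.002 -0.002  0.117] [-0.  -0.2 -0.1] dist 0.117
```

View pics/w1.png

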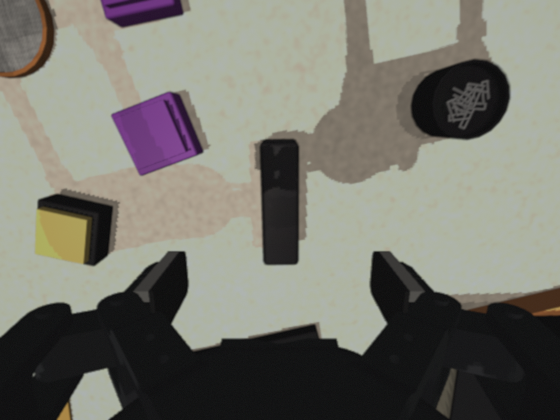

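The wrist view shows the stapler's black top at cols 261–299, rows 140–265, centred between the fingers. I'll check it by casting onto the top plane.

Run:
```python
from h import *
c={'fx':305.23,'fy':305.23,'cx':278.72,'cy':204.42,'eye':np.array([0.60523831,0.1199063,0.29080473]),'orientation':np.array([0.10151927,0.76019532,0.6362088,0.08387654])}
im=cv2.imread("pics/w1.png"); k=blob(im.max(2)<75,(280,200))
print(rect(cast(k[:,0],.046,c)),rect(cast(k[:,0],.023,c)))
yel=cv2.cvtColor(im,cv2.COLOR_BGR2HSV); k=blob((yel[:,:,1]>90)&(yel[:,:,2]>120),(60,235)); print(rect(cast(k[:,0],.034,c)))
```

```text
(array([0.6705, 0.1085]), 106.8, 30.6, -9.2) (array([0.6766, 0.1075]), 116.8, 33.5, -9.2)
(array([ 0.6685, -0.0911]), 43.6, 43.2, -23.8)
```

Wrist and top views agree to within 2 mm. I'll go down, close and lift.

Emit:
{"fn": "servo_tool", "kwargs": {"series": "-0.003 0 0.05 0 0 -0.5 0; -0.003 0 0.09 0 0 -0.5 0; -0.003 0 0.117 0 0 -0.5 0; -0.003 0 0.117 0 0 -0.5 0; -0.003 0 0.117 0 0 -0.5 0"}}

```text
clock: 2.15
position: [0.6692, 0.1115, 0.0143]
ee_rot: [-0.0, 0.082, 0.997, 0.0]
contact_force: [0.7, -0.1, 0.3]
width: 0.0856
gripper_force: 0.0
```

Emit:
{"fn": "servo_tool", "kwargs": {"series": "0 0 0 0 0 0 1; 0 0 0 0 0 0 1; 0 0 0 0 0 0 1; 0 0 0 0 0 0 1; 0 0 0 0 0 0 1", "squeeze": 50}}

```text
clock: 2.65
position: [0.6703, 0.11, 0.0152]
ee_rot: [0.001, 0.083, 0.997, 0.0]
contact_force: [-2.2, 0.3, 6.1]
width: 0.0305
gripper_force: 50.0
```

Emit:
{"fn": "servo_tool", "kwargs": {"series": "0 0 0 0 0 0 1; 0 0 0 0 0 0 1; 0 0 -0.03 0 0 0 1; 0 0 -0.06 0 0 0 1; 0 0 -0.09 0 0 0 1"}}

```text
clock: 3.15
position: [0.669, 0.1101, 0.104]
ee_rot: [-0.001, 0.083, 0.997, 0.0]
contact_force: [0.8, 0.3, -1.6]
width: 0.0303
gripper_force: 50.3
```

Run:
```python
from h import *
print(pose()[0]); plan((.66,-.1,.14,58.5),(.6145,-.2725,.08,58.5),(.6145,-.2725,.017,58.5))
```

```text
[0.66900399 0.11005135 0.1039783 ]
[-0.026 -0.209 -0.036] [-0.  -0.1 22. ] dist 0.213
[-0.051 -0.171  0.06 ] [0. 0. 0.] dist 0.188
[0.    0.    0.063] [0. 0. 0.] dist 0.063
```

Emit:
{"fn": "servo_tool", "kwargs": {"series": "-0.026 -0.209 -0.036 0 0 22 1; -0.026 -0.209 -0.036 0 0 22 1; -0.026 -0.209 -0.036 0 0 22 1; -0.026 -0.209 -0.036 0 0 22 1; -0.026 -0.209 -0.036 0 0 22 1"}}

```text
clock: 3.65
position: [0.6609, -0.1061, 0.1404]
ee_rot: [0.001, 0.273, 0.962, -0.001]
contact_force: [0.1, 0.5, -1.5]
width: 0.0303
gripper_force: 50.4
```

Emit:
{"fn": "servo_tool", "kwargs": {"series": "-0.051 -0.171 0.06 0 0 0 1; -0.051 -0.171 0.06 0 0 0 1; -0.051 -0.171 0.06 0 0 0 1; -0.051 -0.171 0.06 0 0 0 1; -0.051 -0.171 0.06 0 0 0 1"}}

```text
clock: 4.15
position: [0.6122, -0.2768, 0.0768]
ee_rot: [-0.002, 0.273, 0.962, -0.0]
contact_force: [-0.6, 0.8, -1.6]
width: 0.0304
gripper_force: 50.4
```

Run:
```python
from h import *
c=eyes.camera_info("top"); im=eyes.get_image("top")[:,:,::-1]; cv2.imwrite("pics/t2.png",im[100:320,80:500])
print(pose()[0]); plan((.6145,-.2725,.0185,58.5))
```

```text
[ 0.61348305 -0.27424422  0.07778032]
[-0.     0.002  0.059] [ 0.  -0.2 -0.2] dist 0.059
```

View pics/t2.png

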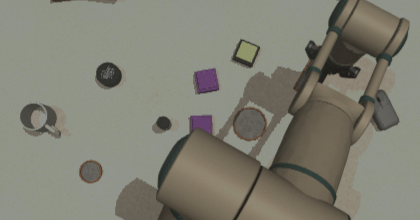

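The arm hides the long tray, and the other objects haven't moved. I'll lower the stapler gently, release and rise.

Emit:
{"fn": "servo_tool", "kwargs": {"series": "0 0.002 0.025 0 0 0 1; 0 0.002 0.045 0 0 0 1; 0 0.002 0.055 0 0 0 1; 0 0.002 0.059 0 0 0 1; 0 0.002 0.06 0 0 0 1"}}

```text
clock: 4.7
position: [0.6167, -0.2702, 0.0198]
ee_rot: [0.0, 0.271, 0.963, 0.0]
contact_force: [0.5, -0.1, -0.0]
width: 0.0302
gripper_force: 50.5
```

Emit:
{"fn": "servo_tool", "kwargs": {"series": "0 0 0 0 0 0 1; 0 0 0 0 0 0 0.4; 0 0 0 0 0 0 0.4; 0 0 0 0 0 0 0.4; 0 0 -0.01 0 0 0 0.3"}}

```text
clock: 5.2
position: [0.6153, -0.2706, 0.0291]
ee_rot: [-0.001, 0.271, 0.963, 0.0]
contact_force: [0.3, 0.1, 0.4]
width: 0.0592
gripper_force: 0.0
```

Emit:
{"fn": "servo_tool", "kwargs": {"series": "0 0 -0.01 0 0 0 0; 0 0 -0.03 0 0 0 0; 0 0 -0.06 0 0 0 0; 0 0 -0.1 0 0 0 0; 0 0 -0.12 0 0 0 0"}}

```text
clock: 5.7
position: [0.6179, -0.2721, 0.1548]
ee_rot: [0.003, 0.271, 0.963, -0.001]
contact_force: [1.3, -0.0, -0.2]
width: 0.0855
gripper_force: 0.0
```

Run:
```python
from h import *
cv2.imwrite("pics/w2.png",eyes.get_image("wrist")[:,:,::-1])
print(pose()[0]); plan((.668,-.0925,.12,66.3),(.668,-.0925,.003,66.3))
```

```text
[ 0.61926702 -0.27280652  0.15765682]
[0.053 0.179 0.037] [-0.   0.7 -7.8] dist 0.191
[0.    0.    0.117] [0. 0. 0.] dist 0.117
```

View pics/w2.png

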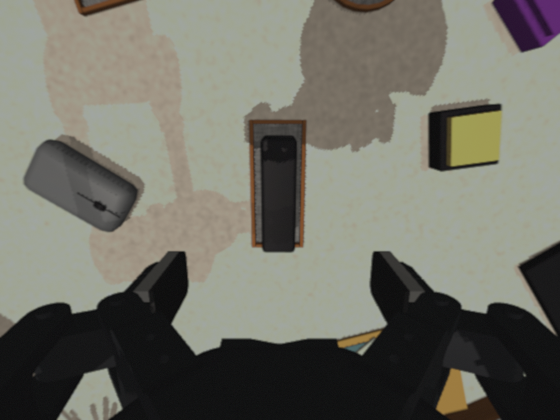

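The stapler (cols 262–296, rows 136–252) lies in the long tray, well aligned. I'll check numerically that it is inside the ends.

Run:
```python
from h import *
c=eyes.camera_info("wrist")
im=cv2.imread("pics/w2.png"); k=blob(im.max(2)<70,(280,200))
s=rect(cast(k[:,0],.05,c)); print("stapler",s)
g=im.astype(int); m=(g[:,:,2]-g[:,:,0]>30)
m[:110]=0; m[262:]=0; m[:,:235]=0; m[:,320:]=0
hsv=cv2.cvtColor(im,cv2.COLOR_BGR2HSV); m&=(hsv[:,:,1]>110)
p=np.argwhere(m)[:,::-1]; t=rect(cast(p,.01,c)); print("tray",t)
a=np.radians(t[3]); d=s[0]-t[0]; print("along,across mm",1000*d@[np.cos(a),np.sin(a)],1000*d@[-np.sin(a),np.cos(a)])
print(pose()[0])
```

```text
stapler (array([ 0.6155, -0.2694]), 120.5, 42.9, -30.8)
tray (array([ 0.62  , -0.2729]), 133.5, 55.4, -31.5)
along,across mm -5.665625716099194 0.6329970340175826
[ 0.61926702 -0.27280652  0.15765682]
```

Run:
```python
from h import *
c=eyes.camera_info("wrist")
im=cv2.imread("pics/w2.png")
print(im[115:260:1,279].max(1).tolist()); print(im[190,240:315].max(1).tolist())
for th in (35,45,55):
    k=blob(im.max(2)<th,(280,200)); s=rect(cast(k[:,0],.05,c)); print(th,s,cv2.boundingRect(k))
    a=np.radians(-31.5); d=s[0]-np.array([.62,-.2729]); print(1000*d@[np.cos(a),np.sin(a)],1000*d@[-np.sin(a),np.cos(a)])
```

```text
[119, 119, 119, 113, 95, 82, 79, 78, 72, 69, 71, 68, 66, 66, 67, 68, 71, 72, 72, 64, 44, 23, 19, 15, 19, 19, 20, 24, 24, 23, 22, 22, 25, 22, 23, 23, 22, 22, 23, 24, 23, 21, 23, 22, 22, 23, 23, 27, 36, 39, 40, 41, 41, 40, 40, 40, 40, 40, 40, 40, 41, 41, 41, 40, 41, 40, 40, 40, 39, 41, 39, 39, 40, 40, 39, 39, 39, 40, 39, 39, 40, 39, 38, 39, 39, 39, 40, 39, 40, 39, 39, 39, 39, 40, 38, 35, 37, 36, 37, 36, 36, 36, 36, 37, 36, 36, 37, 35, 35, 34, 35, 36, 35, 36, 35, 36, 34, 34, 36, 35, 36, 34, 36, 34, 35, 34, 35, 34, 35, 36, 37, 37, 37, 36, 37, 36, 66, 120, 160, 167, 165, 164, 164, 165, 165]
[166, 166, 166, 166, 166, 166, 166, 167, 165, 157, 137, 129, 128, 116, 86, 82, 91, 93, 98, 98, 88, 57, 31, 29, 39, 42, 43, 43, 43, 44, 42, 42, 41, 41, 41, 41, 40, 40, 39, 39, 39, 40, 39, 38, 39, 38, 38, 37, 36, 38, 36, 37, 34, 30, 24, 31, 54, 63, 65, 61, 75, 112, 126, 124, 114, 133, 158, 166, 166, 166, 166, 166, 166, 166, 166]
35 (array([ 0.6204, -0.272 ]), 107.1, 30.7, -31.8) (261, 136, 36, 115)
-0.12919264250273182 0.9763755738050023
45 (array([ 0.6202, -0.2717]), 108.0, 31.6, -31.2) (260, 135, 37, 116)
-0.4564702447883279 1.1276679101680709
55 (array([ 0.62 , -0.272]), 108.0, 32.8, -31.2) (259, 135, 38, 116)
-0.4702487082443311 0.7673761479186457
```

The stapler is centred to about 1 mm. Next is the note box.

Emit:
{"fn": "servo_tool", "kwargs": {"series": "0.053 0.179 0.037 0 0.7 -7.8 0; 0.053 0.179 0.037 0 0.7 -7.8 0; 0.053 0.179 0.037 0 0.7 -7.8 0; 0.053 0.179 0.037 0 0.7 -7.8 0; 0.053 0.179 0.037 0 0.7 -7.8 0"}}

```text
clock: 6.25
position: [0.6645, -0.0849, 0.1118]
ee_rot: [-0.007, 0.202, 0.979, 0.003]
contact_force: [-0.6, -0.8, -1.0]
width: 0.0853
gripper_force: 0.0
```

Run:
```python
from h import *
print(pose()[0]); plan((.668,-.0925,.003,66.3))
```

```text
[ 0.66446375 -0.08489104  0.11177847]
[-0.008 -0.006  0.109] [ 0.2 -0.8  0.3] dist 0.109
```

Emit:
{"fn": "servo_tool", "kwargs": {"series": "0 0 0.04 0 0 0 0; 0 0 0.04 0 0 0 0; 0 0 0.04 0 0 0 0"}}

```text
clock: 6.55
position: [0.6633, -0.091, 0.0726]
ee_rot: [-0.007, 0.205, 0.979, 0.002]
contact_force: [-0.3, 0.1, -0.5]
width: 0.0859
gripper_force: 0.0
```

Run:
```python
from h import *
print(pose()[0]); plan((.668,-.0925,.003,66.3))
```

```text
[ 0.66326497 -0.0910295   0.07256019]
[-0.006  0.001  0.069] [ 0.  -0.8  0. ] dist 0.07
```

Emit:
{"fn": "servo_tool", "kwargs": {"series": "-0.006 0.001 0.03 0 -0.8 0 0; -0.006 0.001 0.055 0 -0.8 0 0; -0.006 0.001 0.067 0 -0.8 0 0; -0.006 0.001 0.069 0 -0.8 0 0; -0.006 0.001 0.069 0 -0.8 0 0"}}

```text
clock: 7.05
position: [0.67, -0.0922, 0.0048]
ee_rot: [0.002, 0.205, 0.979, 0.0]
contact_force: [-0.7, 0.5, -0.2]
width: 0.0856
gripper_force: 0.0
```

Emit:
{"fn": "servo_tool", "kwargs": {"series": "0 0 0 0 0 0 0.6; 0 0 0 0 0 0 1; 0 0 0 0 0 0 1; 0 0 0 0 0 0 1; 0 0 0 0 0 0 1"}}

```text
clock: 7.55
position: [0.6701, -0.0918, 0.0051]
ee_rot: [0.002, 0.205, 0.979, 0.0]
contact_force: [-0.8, 0.7, 5.5]
width: 0.0423
gripper_force: 51.4
```

Emit:
{"fn": "servo_tool", "kwargs": {"series": "0 0 0 0 0 0 1; 0 0 -0.02 0 0 0 1; 0 0 -0.05 0 0 0 1; 0 0 -0.09 0 0 0 1; 0 0 -0.1 0 0 0 1"}}

```text
clock: 8.05
position: [0.6715, -0.0921, 0.108]
ee_rot: [0.005, 0.205, 0.979, 0.0]
contact_force: [1.0, -0.7, -0.9]
width: 0.0422
gripper_force: 51.2
```

Run:
```python
from h import *
print(pose()[0]); plan((.51,-.2,.11,72.6),(.3624,-.2908,.07,72.6))
```

```text
[ 0.67154209 -0.09208574  0.10796421]
[ 0.105 -0.164 -0.003] [ 0.1  0.5 -6.3] dist 0.194
[ 0.114 -0.131  0.04 ] [0. 0. 0.] dist 0.178
```

Width 42 mm means the pads closed on the paper block rather than the 56 mm sides, so I'll look.

Run:
```python
from h import *
a=eyes.get_image("wrist")[:,:,::-1]; b=eyes.get_image("scene")[:,:,::-1]
cv2.imwrite("pics/w3.png",np.hstack([cv2.resize(a[150:420],(400,193)),cv2.resize(b[190:350,190:430],(400,267))[:193]])); cv2.imwrite("pics/w3b.png",cv2.resize(b[170:350,190:430],None,fx=3,fy=3))
```

```text
(no output)
```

View pics/w3b.png

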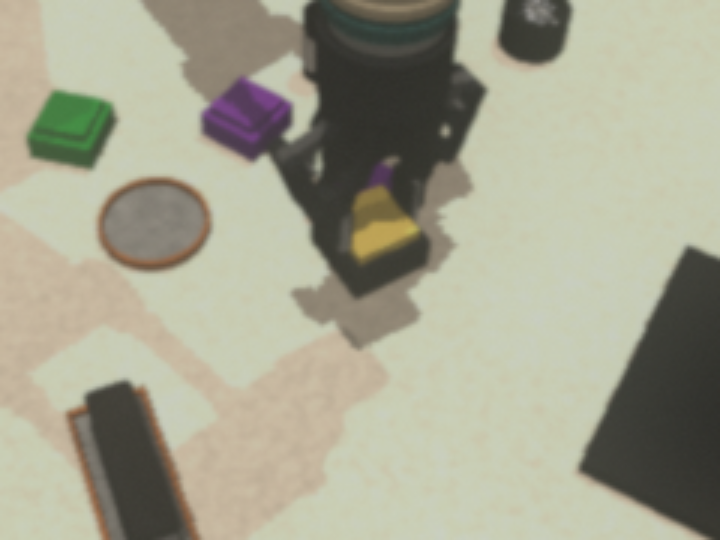

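The box is held level by its paper block and is off the desk, which will do. I'll carry it to the square tray.

Emit:
{"fn": "servo_tool", "kwargs": {"series": "0.105 -0.164 -0.003 0 0 -6.3 1; 0.105 -0.164 -0.003 0 0 -6.3 1; 0.105 -0.164 -0.003 0 0 -6.3 1; 0.105 -0.164 -0.003 0 0 -6.3 1; 0.105 -0.164 -0.003 0 0 -6.3 1"}}

```text
clock: 8.65
position: [0.5001, -0.2006, 0.1038]
ee_rot: [-0.003, 0.153, 0.988, 0.001]
contact_force: [0.9, 0.8, -0.7]
width: 0.0421
gripper_force: 51.4
```

Emit:
{"fn": "servo_tool", "kwargs": {"series": "0.114 -0.131 0.04 0 0 0 1; 0.114 -0.131 0.04 0 0 0 1; 0.114 -0.131 0.04 0 0 0 1; 0.114 -0.131 0.04 0 0 0 1; 0.114 -0.131 0.04 0 0 0 1"}}

```text
clock: 9.15
position: [0.3553, -0.29, 0.0635]
ee_rot: [-0.002, 0.153, 0.988, 0.002]
contact_force: [1.4, 1.1, -1.1]
width: 0.0419
gripper_force: 51.5
```

Emit:
{"fn": "servo_tool", "kwargs": {"series": "0 0 0 0 0 0 1; 0 0 0 0 0 0 1"}}

```text
clock: 9.35
position: [0.3601, -0.2902, 0.0656]
ee_rot: [0.001, 0.151, 0.989, 0.001]
contact_force: [-0.3, 0.8, -1.2]
width: 0.0423
gripper_force: 51.5
```

Run:
```python
from h import *
cv2.imwrite("pics/w4.png",eyes.get_image("wrist")[:,:,::-1])
print(manip.get_state()['contact_force'],pose()[0]); plan((.3624,-.2908,.0095,72.6))
```

```text
[-0.78762562 -0.86888269 -1.65910942] [ 0.36026359 -0.29023849  0.06575926]
[-0.002  0.     0.056] [0.1 0.1 0.1] dist 0.056
```

View pics/w4.png

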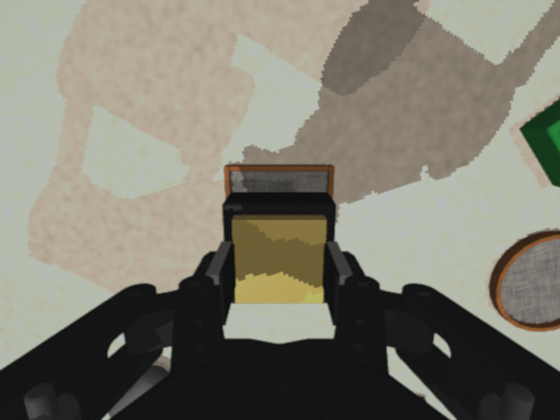

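The box is level over the square tray (box cols 223–335, tray 224–334). I'll lower and release it.

Emit:
{"fn": "servo_tool", "kwargs": {"series": "-0.004 0 0.025 0 0 0 1; -0.004 0 0.043 0 0 0 1; -0.004 0 0.052 0 0 0 1; -0.004 0 0.055 0 0 0 1; -0.004 0 0.056 0 0 0 1"}}

```text
clock: 9.9
position: [0.3636, -0.2918, 0.01]
ee_rot: [0.001, 0.151, 0.989, 0.0]
contact_force: [-0.1, -0.4, -0.8]
width: 0.0428
gripper_force: 51.5
```

Emit:
{"fn": "servo_tool", "kwargs": {"series": "0 0 0 0 0 0 1; 0 0 0 0 0 0 1"}}

```text
clock: 10.1
position: [0.3636, -0.2923, 0.0107]
ee_rot: [0.002, 0.151, 0.989, -0.0]
contact_force: [0.6, 0.1, -0.9]
width: 0.0421
gripper_force: 51.5
```

Emit:
{"fn": "servo_tool", "kwargs": {"series": "0 0 0.001 0 0 0 1; 0 0 0.002 0 0 0 1; 0 0 0.002 0 0 0 1"}}

```text
clock: 10.4
position: [0.3633, -0.2923, 0.009]
ee_rot: [0.001, 0.151, 0.989, -0.0]
contact_force: [-1.0, 0.6, 6.9]
width: 0.0423
gripper_force: 52.3
```

Emit:
{"fn": "servo_tool", "kwargs": {"series": "0 0 0 0 0 0 0.5; 0 0 0 0 0 0 0.4; 0 0 0 0 0 0 0.3; 0 0 -0.01 0 0 0 0.2; 0 0 -0.03 0 0 0 0"}}

```text
clock: 10.9
position: [0.3621, -0.2909, 0.0376]
ee_rot: [-0.0, 0.151, 0.989, 0.001]
contact_force: [0.5, -0.0, -0.4]
width: 0.0808
gripper_force: 0.0
```

Emit:
{"fn": "servo_tool", "kwargs": {"series": "0 0 -0.04 0 0 0 0; 0 0 -0.09 0 0 0 0; 0 0 -0.13 0 0 0 0; 0 0 -0.13 0 0 0 0; 0 0 -0.13 0 0 0 0"}}

```text
clock: 11.4
position: [0.363, -0.2922, 0.1693]
ee_rot: [0.002, 0.151, 0.989, -0.001]
contact_force: [0.6, -0.3, -0.7]
width: 0.0854
gripper_force: 0.0
```

Run:
```python
from h import *
c=eyes.camera_info("wrist"); im=eyes.get_image("wrist")[:,:,::-1].copy(); cv2.imwrite("pics/w5.png",im)
hsv=cv2.cvtColor(im,cv2.COLOR_BGR2HSV)
k=blob((hsv[:,:,1]>85)&(hsv[:,:,2]>60)&(hsv[:,:,0]>20)&(hsv[:,:,0]<36),(280,230)); print("paper",rect(cast(k[:,0],.038,c)),cv2.boundingRect(k))
m=(hsv[:,:,1]>110)&(hsv[:,:,0]<16)&(hsv[:,:,2]>50); m[300:]=0
cs,_=cv2.findContours(m.astype(np.uint8),0,1)
p=np.argwhere(m&(np.abs(np.arange(560)-280)<110)[None])[:,::-1]; print("tray",rect(cast(p,.01,c)))
print(pose()[0]); plan((.45,-.1,.17,95),(.55,.1,.15,120),(.613,.2665,.12,135))
```

```text
paper (array([ 0.363, -0.29 ]), 44.7, 44.4, 72.7) (257, 167, 46, 45)
tray (array([ 0.3642, -0.2894]), 78.5, 77.8, 72.7)
[ 0.36229115 -0.29143965  0.16791508]
[-0.027  0.209 -0.002] [  0.    0.1 -22.4] dist 0.211
[-0.117  0.191  0.02 ] [  0.   0. -25.] dist 0.224
[-0.138  0.113  0.03 ] [  0.   0. -15.] dist 0.181
```

View pics/w5.png

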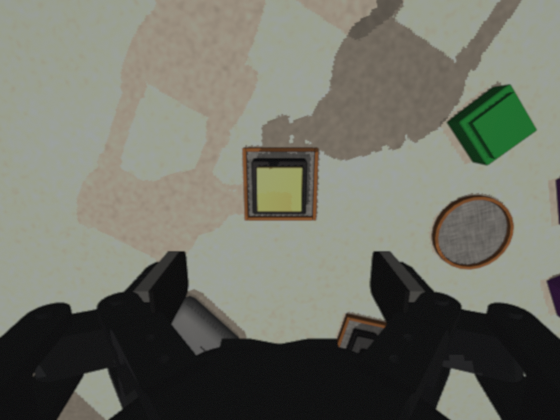

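The note box stands centred in its tray. Next is the clip pot, keeping the yaw.

Run:
```python
from h import *
plan((.44,-.08,.16,73),(.52,.12,.16,73),(.6133,.2666,.12,73))
```

```text
[-0.011  0.225  0.008] [ 0.1  0.1 -0.4] dist 0.225
[-0.018  0.215  0.   ] [0. 0. 0.] dist 0.215
[-0.046  0.167  0.04 ] [0. 0. 0.] dist 0.178
```

Emit:
{"fn": "servo_tool", "kwargs": {"series": "-0.011 0.225 0.008 0 0 0 0; -0.011 0.225 0.008 0 0 0 0; -0.011 0.225 0.008 0 0 0 0; -0.011 0.225 0.008 0 0 0 0; -0.011 0.225 0.008 0 0 0 0"}}

```text
clock: 11.95
position: [0.4393, -0.0766, 0.1582]
ee_rot: [-0.001, 0.15, 0.989, 0.001]
contact_force: [0.3, -1.4, -0.2]
width: 0.0856
gripper_force: 0.0
```

Emit:
{"fn": "servo_tool", "kwargs": {"series": "-0.018 0.215 0 0 0 0 0; -0.018 0.215 0 0 0 0 0; -0.018 0.215 0 0 0 0 0; -0.018 0.215 0 0 0 0 0; -0.018 0.215 0 0 0 0 0"}}

```text
clock: 12.45
position: [0.5219, 0.1235, 0.1582]
ee_rot: [-0.001, 0.149, 0.989, 0.001]
contact_force: [-0.4, 0.1, -0.4]
width: 0.0851
gripper_force: 0.0
```

Emit:
{"fn": "servo_tool", "kwargs": {"series": "-0.046 0.167 0.04 0 0 0 0; -0.046 0.167 0.04 0 0 0 0; -0.046 0.167 0.04 0 0 0 0; -0.046 0.167 0.04 0 0 0 0; -0.046 0.167 0.04 0 0 0 0"}}

```text
clock: 12.95
position: [0.6155, 0.2672, 0.1164]
ee_rot: [-0.001, 0.15, 0.989, -0.001]
contact_force: [-0.7, -0.9, -1.0]
width: 0.0853
gripper_force: 0.0
```

Emit:
{"fn": "servo_tool", "kwargs": {"series": "0 0 0 0 0 0 0; 0 0 0 0 0 0 0"}}

```text
clock: 13.15
position: [0.6144, 0.2635, 0.1198]
ee_rot: [-0.0, 0.151, 0.988, -0.001]
contact_force: [0.7, -0.1, 0.4]
width: 0.0854
gripper_force: 0.0
```

Run:
```python
from h import *
c=eyes.camera_info("wrist"); im=eyes.get_image("wrist")[:,:,::-1].copy(); cv2.imwrite("pics/w6.png",im)
m=(im.max(2)<75); m[247:]=0; k=blob(cv2.morphologyEx(m.astype(np.uint8),cv2.MORPH_CLOSE,np.ones((9,9))),(280,190))
print(cv2.boundingRect(k),rect(cast(k[:,0],.042,c)),rect(cast(k[:,0],.021,c)))
print(pose()[0]); plan((.6133,.2666,.004,73))
```

```text
(247, 163, 72, 76) (array([0.6138, 0.2695]), 62.7, 58.0, -35.7) (array([0.6192, 0.2682]), 68.2, 63.1, -35.7)
[0.61468368 0.26355484 0.12035504]
[0.002 0.003 0.116] [-0.   0.  -0.4] dist 0.116
```

View pics/w6.png

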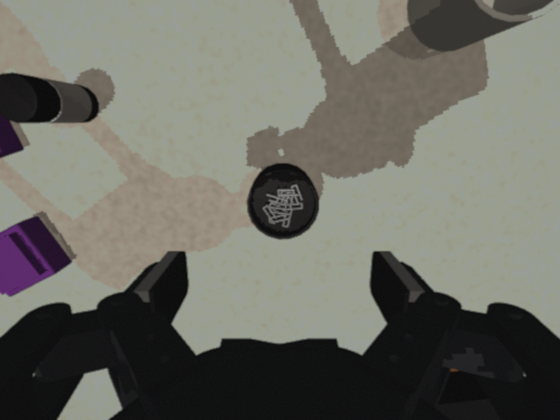

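The pot's rim is centred at about (283,200), between the fingers and on the measured spot. I'll go down and grasp it.

Emit:
{"fn": "servo_tool", "kwargs": {"series": "0.002 0.004 0.04 0 0 0 0; 0.002 0.004 0.08 0 0 0 0; 0.002 0.004 0.11 0 0 0 0; 0.002 0.004 0.117 0 0 0 0; 0.002 0.004 0.117 0 0 0 0"}}

```text
clock: 13.7
position: [0.6143, 0.2684, 0.0032]
ee_rot: [0.0, 0.151, 0.988, -0.0]
contact_force: [0.6, -0.5, 1.5]
width: 0.0851
gripper_force: 0.0
```

Emit:
{"fn": "servo_tool", "kwargs": {"series": "0 0 0 0 0 0 0.4; 0 0 0 0 0 0 0.8; 0 0 0 0 0 0 1; 0 0 0 0 0 0 1; 0 0 0 0 0 0 1"}}

```text
clock: 14.2
position: [0.6169, 0.2697, 0.0067]
ee_rot: [0.003, 0.151, 0.989, 0.001]
contact_force: [-0.9, -2.0, 5.4]
width: 0.0574
gripper_force: 53.0
```

Emit:
{"fn": "servo_tool", "kwargs": {"series": "0 0 -0.01 0 0 0 1; 0 0 -0.03 0 0 0 1; 0 0 -0.07 0 0 0 1; 0 0 -0.1 0 0 0 1; 0 0 -0.1 0 0 0 1"}}

```text
clock: 14.7
position: [0.6186, 0.2709, 0.1103]
ee_rot: [0.006, 0.151, 0.989, 0.003]
contact_force: [0.2, -0.6, -1.4]
width: 0.0579
gripper_force: 54.1
```

Run:
```python
from h import *
cv2.imwrite("pics/w7.png",eyes.get_image("wrist")[:,:,::-1]); print(manip.get_state()['contact_force'],pose()[0])
plan((.58,.09,.12,73),(.488,-.09,.10,73),(.482,-.099,.06,73))
```

```text
[ 0.17799463  0.05361845 -1.8989597 ] [0.61682194 0.27030173 0.10737476]
[-0.019 -0.183 -0.013] [ 0.3  0.4 -0.4] dist 0.184
[ 0.035 -0.199  0.02 ] [0. 0. 0.] dist 0.203
[ 0.003 -0.01   0.04 ] [0. 0. 0.] dist 0.041
```

View pics/w7.png

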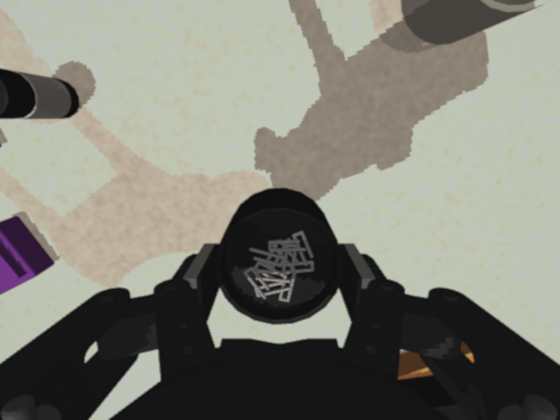

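The pot is held upright and centred between the pads. I'll carry it to the larger round tray.

Emit:
{"fn": "servo_tool", "kwargs": {"series": "-0.019 -0.183 -0.013 0 0 0 1; -0.019 -0.183 -0.013 0 0 0 1; -0.019 -0.183 -0.013 0 0 0 1; -0.019 -0.183 -0.013 0 0 0 1; -0.019 -0.183 -0.013 0 0 0 1"}}

```text
clock: 15.25
position: [0.5761, 0.0849, 0.1156]
ee_rot: [-0.001, 0.153, 0.988, -0.001]
contact_force: [0.3, 1.2, -0.9]
width: 0.0579
gripper_force: 54.3
```

Emit:
{"fn": "servo_tool", "kwargs": {"series": "0.035 -0.199 0.02 0 0 0 1; 0.035 -0.199 0.02 0 0 0 1; 0.035 -0.199 0.02 0 0 0 1; 0.035 -0.199 0.02 0 0 0 1; 0.035 -0.199 0.02 0 0 0 1"}}

```text
clock: 15.75
position: [0.4817, -0.0933, 0.0947]
ee_rot: [-0.002, 0.153, 0.988, -0.0]
contact_force: [0.9, -0.1, -1.4]
width: 0.0575
gripper_force: 54.5
```

Emit:
{"fn": "servo_tool", "kwargs": {"series": "0.003 -0.01 0.04 0 0 0 1; 0.003 -0.01 0.04 0 0 0 1; 0.003 -0.01 0.04 0 0 0 1"}}

```text
clock: 16.05
position: [0.4794, -0.0977, 0.0556]
ee_rot: [-0.0, 0.151, 0.989, 0.001]
contact_force: [-0.0, 0.7, -1.4]
width: 0.0573
gripper_force: 55.0
```

Run:
```python
from h import *
print(pose()[0]); plan((.4825,-.099,.012,73))
```

```text
[ 0.47943885 -0.09768726  0.05562918]
[-0.003 -0.     0.044] [ 0.1 -0.1 -0.4] dist 0.044
```

Emit:
{"fn": "servo_tool", "kwargs": {"series": "-0.003 0 0.02 0 0 0 1; -0.003 0 0.035 0 0 0 1; -0.003 0 0.042 0 0 0 1; -0.003 0 0.043 0 0 0 1; -0.003 0 0.043 0 0 0 1"}}

```text
clock: 16.55
position: [0.4838, -0.0995, 0.014]
ee_rot: [0.002, 0.151, 0.989, 0.0]
contact_force: [-0.7, 0.4, -2.0]
width: 0.057
gripper_force: 55.0
```

Emit:
{"fn": "servo_tool", "kwargs": {"series": "0 0 0.001 0 0 0 1; 0 0 0.002 0 0 0 1; 0 0 0.002 0 0 0 1"}}

```text
clock: 16.85
position: [0.483, -0.0999, 0.0116]
ee_rot: [0.001, 0.151, 0.989, 0.0]
contact_force: [-0.0, -0.5, -0.9]
width: 0.0579
gripper_force: 55.0
```

Emit:
{"fn": "servo_tool", "kwargs": {"series": "0 0 0.001 0 0 0 1; 0 0 0.002 0 0 0 1; 0 0 0.002 0 0 0 1"}}

```text
clock: 17.15
position: [0.483, -0.1, 0.0106]
ee_rot: [0.001, 0.151, 0.989, 0.0]
contact_force: [-2.4, 0.9, 9.8]
width: 0.0572
gripper_force: 56.2
```

The pot touched down on the felt (about 10 N). I'll release and rise.

Emit:
{"fn": "servo_tool", "kwargs": {"series": "0 0 0 0 0 0 0.2; 0 0 0 0 0 0 0; 0 0 0 0 0 0 0; 0 0 0 0 0 0 0; 0 0 -0.015 0 0 0 0"}}

```text
clock: 17.65
position: [0.4811, -0.0993, 0.0228]
ee_rot: [-0.001, 0.151, 0.989, 0.001]
contact_force: [-0.4, -0.9, 1.2]
width: 0.0855
gripper_force: 0.0
```

Emit:
{"fn": "servo_tool", "kwargs": {"series": "0 0 -0.03 0 0 0 0; 0 0 -0.08 0 0 0 0; 0 0 -0.13 0 0 0 0; 0 0 -0.14 0 0 0 0; 0 0 -0.14 0 0 0 0"}}

```text
clock: 18.15
position: [0.4839, -0.1004, 0.1663]
ee_rot: [0.003, 0.151, 0.989, -0.0]
contact_force: [-0.7, 0.2, -0.6]
width: 0.0855
gripper_force: 0.0
```

Run:
```python
from h import *
c=eyes.camera_info("wrist"); im=eyes.get_image("wrist")[:,:,::-1].copy(); cv2.imwrite("pics/w8.png",im)
m=(im.max(2)<55); m[247:]=0; k=blob(cv2.morphologyEx(m.astype(np.uint8),cv2.MORPH_CLOSE,np.ones((9,9))),(280,190))
print(cv2.boundingRect(k),rect(cast(k[:,0],.046,c)))
hsv=cv2.cvtColor(im,cv2.COLOR_BGR2HSV); m=(hsv[:,:,1]>110)&(hsv[:,:,0]<16)&(hsv[:,:,2]>50); m[247:]=0; m[:,:210]=0; m[:,350:]=0
print(rect(cast(np.argwhere(m)[:,::-1],.01,c)))
t=eyes.camera_info("top"); print(pose()[0]); plan((.482,.121,.14,73))
```

```text
(249, 155, 61, 64) (array([ 0.4799, -0.097 ]), 61.2, 56.9, -18.8)
(array([ 0.4829, -0.0973]), 85.2, 85.0, 25.8)
[ 0.48241345 -0.09983954  0.16424517]
[0.066 0.211 0.024] [ 0.   0.1 -0.4] dist 0.222
```

View pics/w8.png

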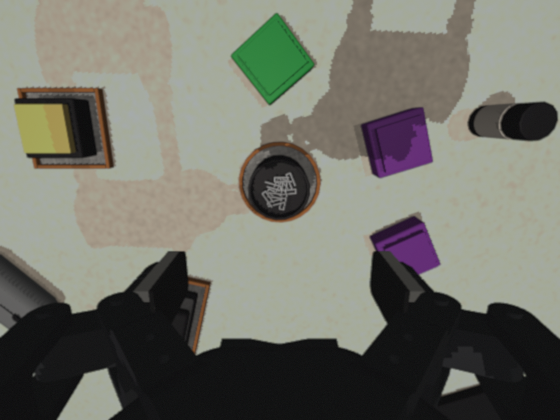

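The pot stands inside the larger round tray, about 3 mm off centre. Next is the glue stick; to keep clear of the purple box I'll approach with the fingers partly open.

Emit:
{"fn": "servo_tool", "kwargs": {"series": "0.066 0.211 0.024 0 0 0 0.35; 0.066 0.211 0.024 0 0 0 0.35; 0.066 0.211 0.024 0 0 0 0.35; 0.066 0.211 0.024 0 0 0 0.35; 0.066 0.211 0.024 0 0 0 0.35"}}

```text
clock: 18.7
position: [0.4797, 0.1245, 0.137]
ee_rot: [-0.002, 0.15, 0.989, 0.0]
contact_force: [1.1, -0.4, -1.5]
width: 0.0555
gripper_force: 0.0
```

Emit:
{"fn": "servo_tool", "kwargs": {"series": "0 0 0 0 0 0 0.35; 0 0 0 0 0 0 0.35"}}

```text
clock: 18.9
position: [0.481, 0.121, 0.1382]
ee_rot: [-0.001, 0.15, 0.989, -0.001]
contact_force: [0.3, -0.3, 0.0]
width: 0.0555
gripper_force: 0.0
```

Run:
```python
from h import *
c=eyes.camera_info("wrist"); im=eyes.get_image("wrist")[:,:,::-1].copy(); cv2.imwrite("pics/w9.png",im)
m=(im.max(2)<60); m[247:]=0; k=blob(m,(280,200))
print(cv2.boundingRect(k),rect(cast(k[:,0],.072,c)))
print(pose()[0]); plan((.481,.12,.02,73))
```

```text
(262, 189, 38, 42) (array([0.4825, 0.1236]), 33.4, 29.1, -17.2)
[0.48146386 0.12042834 0.13869318]
[ 0.    -0.     0.119] [-0.1 -0.1 -0.4] dist 0.119
```

View pics/w9.png

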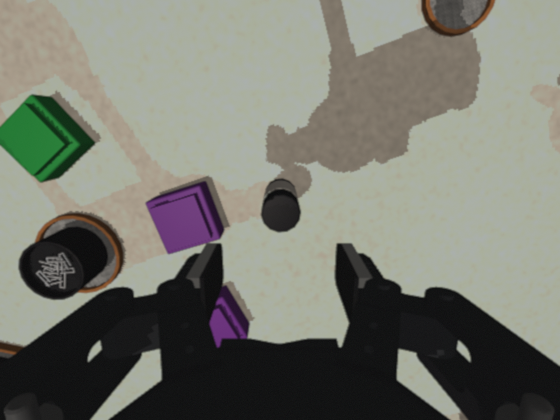

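The glue stick's cap is at (281,210), centred between the fingers, with the purple box clear of them. I'll go down and grasp it.

Emit:
{"fn": "servo_tool", "kwargs": {"series": "0 0.002 0.04 0 0 0 0.35; 0 0.002 0.08 0 0 0 0.35; 0 0.002 0.11 0 0 0 0.35; 0 0.002 0.117 0 0 0 0.35; 0 0.002 0.117 0 0 0 0.35", "squeeze": 30}}

```text
clock: 19.45
position: [0.4826, 0.1219, 0.0224]
ee_rot: [-0.0, 0.152, 0.988, -0.0]
contact_force: [0.3, -0.7, 0.6]
width: 0.0553
gripper_force: 0.0
```

Emit:
{"fn": "servo_tool", "kwargs": {"series": "0 0 0 0 0 0 0.6; 0 0 0 0 0 0 1; 0 0 0 0 0 0 1; 0 0 0 0 0 0 1; 0 0 0 0 0 0 1"}}

```text
clock: 19.95
position: [0.4849, 0.123, 0.0248]
ee_rot: [0.003, 0.151, 0.989, 0.0]
contact_force: [-0.5, -2.1, 6.8]
width: 0.0307
gripper_force: 30.2
```

Emit:
{"fn": "servo_tool", "kwargs": {"series": "0 0 -0.02 0 0 0 1; 0 0 -0.05 0 0 0 1; 0 0 -0.09 0 0 0 1; 0 0 -0.09 0 0 0 1; 0 0 -0.09 0 0 0 1"}}

```text
clock: 20.45
position: [0.4836, 0.1234, 0.1143]
ee_rot: [0.002, 0.151, 0.989, 0.001]
contact_force: [-0.3, 0.2, -0.8]
width: 0.0311
gripper_force: 29.9
```

Run:
```python
from h import *
print(pose()[0]); plan((.363,.3145,.08,73),(.363,.3145,.03,73))
```

```text
[0.48361041 0.12337627 0.11433347]
[0.172 0.146 0.034] [ 0.1  0.2 -0.3] dist 0.229
[0.   0.   0.05] [0. 0. 0.] dist 0.05
```

Emit:
{"fn": "servo_tool", "kwargs": {"series": "0.171 0.146 0.034 0 0 0 1; 0.171 0.146 0.034 0 0 0 1; 0.171 0.146 0.034 0 0 0 1; 0.171 0.146 0.034 0 0 0 1; 0.171 0.146 0.034 0 0 0 1"}}

```text
clock: 20.95
position: [0.3596, 0.3148, 0.077]
ee_rot: [-0.001, 0.15, 0.989, -0.001]
contact_force: [0.3, -0.9, 0.1]
width: 0.0308
gripper_force: 29.9
```

Emit:
{"fn": "servo_tool", "kwargs": {"series": "0 0 0 0 0 0 1; 0 0 0 0 0 0 1"}}

```text
clock: 21.15
position: [0.3623, 0.3131, 0.0778]
ee_rot: [0.0, 0.15, 0.989, -0.001]
contact_force: [0.5, 0.2, -0.6]
width: 0.0313
gripper_force: 30.0
```

Run:
```python
from h import *
cv2.imwrite("pics/w10.png",eyes.get_image("wrist")[:,:,::-1])
print(pose()[0]); plan((.364,.3145,.03,73))
```

```text
[0.36310331 0.31282153 0.07820532]
[-0.     0.002  0.048] [-0.1  0.1 -0.3] dist 0.048
```

View pics/w10.png

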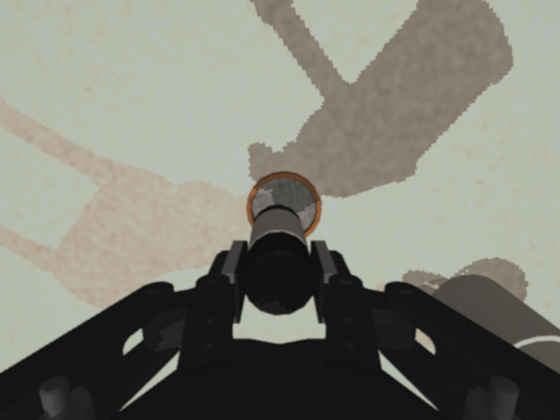

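The glue stick is upright above the smaller round tray (centre about (285,207)). I'll lower it with a 2–3 mm y trim.

Emit:
{"fn": "servo_tool", "kwargs": {"series": "-0.001 0.002 0.02 0 0 0 1; -0.001 0.002 0.038 0 0 0 1; -0.001 0.002 0.046 0 0 0 1; -0.001 0.002 0.046 0 0 0 1; -0.001 0.002 0.046 0 0 0 1"}}

```text
clock: 21.7
position: [0.3659, 0.3147, 0.0333]
ee_rot: [0.001, 0.152, 0.988, 0.0]
contact_force: [1.0, 0.0, -1.2]
width: 0.0311
gripper_force: 30.0
```

Emit:
{"fn": "servo_tool", "kwargs": {"series": "0 0 0.001 0 0 0 1; 0 0 0.002 0 0 0 1; 0 0 0.002 0 0 0 1"}}

```text
clock: 22.0
position: [0.3654, 0.3152, 0.0314]
ee_rot: [0.001, 0.151, 0.989, 0.0]
contact_force: [-0.3, 0.7, -0.6]
width: 0.031
gripper_force: 30.0
```

Emit:
{"fn": "servo_tool", "kwargs": {"series": "0 0 0.001 0 0 0 1; 0 0 0.002 0 0 0 1; 0 0 0.002 0 0 0 1"}}

```text
clock: 22.3
position: [0.3651, 0.3151, 0.029]
ee_rot: [0.001, 0.151, 0.989, 0.0]
contact_force: [-0.5, 0.1, -0.2]
width: 0.0313
gripper_force: 30.0
```

Emit:
{"fn": "servo_tool", "kwargs": {"series": "0 0 0.001 0 0 0 1; 0 0 0.0015 0 0 0 1; 0 0 0.0015 0 0 0 1"}}

```text
clock: 22.6
position: [0.3654, 0.3151, 0.0288]
ee_rot: [0.001, 0.151, 0.989, 0.0]
contact_force: [-1.6, -2.6, 10.1]
width: 0.0312
gripper_force: 31.0
```

It touched down. I'll release slowly, rise, and back away so the top view is clear.

Emit:
{"fn": "servo_tool", "kwargs": {"series": "0 0 0 0 0 0 0.6; 0 0 0 0 0 0 0.45; 0 0 0 0 0 0 0.35; 0 0 -0.01 0 0 0 0.3; 0 0 -0.03 0 0 0 0.3"}}

```text
clock: 23.1
position: [0.364, 0.3144, 0.057]
ee_rot: [-0.0, 0.151, 0.989, -0.001]
contact_force: [-0.7, -0.5, 0.0]
width: 0.0595
gripper_force: 0.0
```

Emit:
{"fn": "servo_tool", "kwargs": {"series": "0 0 -0.05 0 0 0 0.3; 0 0 -0.1 0 0 0 0.3; 0 0 -0.14 0 0 0 0.3; 0 0 -0.14 0 0 0 0.3; 0 0 -0.14 0 0 0 0.3"}}

```text
clock: 23.6
position: [0.3652, 0.3153, 0.1989]
ee_rot: [0.002, 0.151, 0.989, 0.001]
contact_force: [-0.1, 0.3, 0.1]
width: 0.0598
gripper_force: 0.0
```

Run:
```python
from h import *
cv2.imwrite("pics/w11.png",eyes.get_image("wrist")[:,:,::-1])
c=eyes.camera_info("wrist"); im=cv2.imread("pics/w11.png")
k=blob((im.max(2)<55)&(np.arange(420)<247)[:,None],(280,195)); print(cv2.boundingRect(k),rect(cast(k[:,0],.076,c)))
hsv=cv2.cvtColor(im,cv2.COLOR_BGR2HSV); m=(hsv[:,:,1]>110)&(hsv[:,:,0]<16)&(hsv[:,:,2]>50); m[247:]=0; m[:,:210]=0; m[:,350:]=0
print(rect(cast(np.argwhere(m)[:,::-1],.01,c))); print(pose()[0])
cv2.imwrite("pics/s11.png",eyes.get_image("scene")[:,:,::-1])
```

```text
(261, 173, 32, 34) (array([0.3614, 0.3152]), 32.2, 29.6, -17.3)
(array([0.3587, 0.3187]), 57.0, 49.8, 65.4)
[0.36433361 0.31473899 0.19738262]
```

View pics/s11.png

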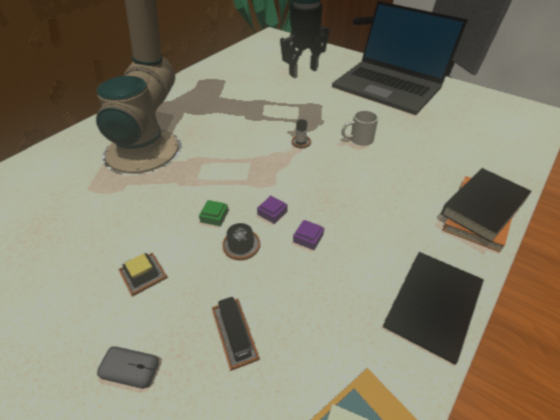

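The scene view shows all four objects upright in their trays, with the mouse (128,367), mug (363,128) and decoys where they were. The glue stick's cap at (0.361, 0.315) is within 2 mm of the tray centre (0.363, 0.3145).

```bash
python3 -c "
from rig import manip
print(manip.sign_off())"
```

```text
the job is handed in; nothing more can be done
None
```

The stapler, note box, clip pot and glue stick each stand upright in their own trays, the mouse and mug were left alone, and the job was handed in at about 24 s of the 99 s allowed.

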